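# Open the sprung rivet case on the cobbler's bench

## Task

Press down the release tab at the front of the rivet case so that its spring-loaded lid pops up half open, then push the lid gently all the way back until it rests against its stop, and take the hand away. Use only the fingertips or the outside of the fingers: do not pinch or lift the lid or the case, do not shove the case along the bench, and leave the thread spool, the polish tin and the jar beside it where they stand.

Things in the scene. Friction and masses are not known exactly. Their poses are not given: they have to be found in the camera images.
- case: Grey rivet case with 3 x 4 compartments, loose on the bench on rubber feet, 1.3 to 2 kg. 120 mm deep (its x), 190 wide (its y), rim 45 high, 51 with the lid shut. Origin: centre of its underside, on the bench. +x points to the hinge side (away from the robot, turned up to 0.5 rad either way), -x to the front with the release tab, +z up.
- tab_pad (a point): Point to press, on top of the release tab: ribbed steel pad, 34 mm wide (case y), 33 long (case x), level, top 41 mm above the bench, sticking out from mid-front. The point is 90 mm in front of the case origin, 10 mm from the pad's outer end, 23 from its pivot. The hook over the lid stands at the pad's inner end, up to 54 mm above the bench, and swings 5 mm outward: press the pad's outer half.
- tab (a joint): Angle of the release tab in rad: 0 at rest, grows as the pad is pressed down, 0.36 at its stop (pad about 8 mm down at the point tab_pad). The hook lets the lid go at about 0.22 (about 5 mm down, about 5 N); about 7 N holds it at the stop. It springs back when released.
- hinge (a point): Middle of the lid's hinge line, which runs along the case's y axis, 63 mm behind the case's origin and 46 mm above the bench.
- lid_edge (a point): Middle of the lid's free edge, on its inner face (underside), 127 mm from the hinge line. Shut: at the front under the hook. Lid at 0.95 rad: 11 mm in front of the case origin, 149 mm above the bench. At 1.85: 98 mm behind the origin, 168 mm above the bench. The lid is a flat 6 mm frame, 125 by 190 mm, grey with a clear pane, 0.12 kg.
- lid (a joint): Lid angle, rad: 0 shut and latched, grows as it opens. Once freed a spring lifts it in about 1 s to 0.95 (half open, leaning over the case); a hand in its way only delays it. Then it must be pushed: left below about 1.2 it falls back to 0.95, above that it stays; stop at 1.85 (16 degrees past upright). 0.5 to 2 N near the edge moves it; at the stop over some 6 N there begins to tip the case.
- spool: Bystander: black thread spool standing upright, 54 mm across the foot, 81 mm high, origin at the centre of its underside.
- tin: Bystander: flat round polish tin, 82 mm across, 26 mm high, origin at the centre of its underside.
- jar: Bystander: amber glass jar with black cap, 58 mm across, 78 mm high, origin at the centre of its underside. The three bystanders stand beside the case, 155 to 285 mm to its left and right, in changing places.
There are look-alikes about, which are no part of the job. There is more than one size of the case; the one meant has the size given above.

How it is judged (in metres and radians):
On the way, in this order (a step that is already met when the one before it is completed fails the run):
1. the release tab is pressed down (value of joint tab above 0.15 rad).
2. the lid has sprung up to about half open (value of joint lid above 0.75 rad), for 0.1 s.
At the end, for the whole second after the job is handed in: The lid rests at its open stop (lid angle over 1.75 of 1.85 rad), the release tab has sprung back (under 0.08 rad), the case stands flat and still on the bench within 40 mm of where it was, and the spool, tin and jar stand upright within 20 mm of where they were (value of joint lid above 1.75 rad and velocity of joint lid below 0.1 rad/s and value of joint tab below 0.08 rad and distance of case from where it was at the start of the episode below 0.04 m and height (world z) of case below 0.006 m and angle between case's own z axis and vertical below 0.04 rad and linear speed of case below 0.02 m/s and distance of each of spool, tin, jar from where it was at the start of the episode below 0.02 m and angle between each of spool, tin, jar's own z axis and vertical below 0.1 rad); the robot touches nothing.
It fails at once if the case is lifted off the bench (height (world z) of case above 0.02 m).
It fails at once if the case is tipped (angle between case's own z axis and vertical above 0.25 rad).
It fails at once if the case is shoved more than 50 mm along the bench (distance of case from where it was at the start of the episode above 0.05 m).
It fails at once if the lid is pinched or forced: more than 25 N between the fingers and the lid (contact force between the fingers and lid above 25 N).
It fails at once if the spool, the tin or the jar is moved by more than 20 mm (distance of any of spool, tin, jar from where it was at the start of the episode above 0.02 m).
It also fails if it takes over 48 s, if anything falls off the work surface, if the arm or the gripper's body presses on something with over 40 N, if the wrist force passes 120 N, or if a joint passes its speed limit or range.

## Robot

A 6-joint arm with a two-finger parallel gripper is mounted at the origin on the work surface. World frame = base frame: x ahead of the robot, y to its left, z up, the work surface at z = 0. Lengths are in m, angles in degrees, forces in N, time in s.
With the tool pointing down it reaches from about 0.4 to 0.825 m from the base axis. Payload 7 kg.
Tool frame: the origin (TCP) lies midway between the tips of the shut fingers; the grasp point (between the pads) lies hold_point_z behind it (hold_point_z is the distance from the TCP to the grasp point, in m); z points along the fingers, y is the line along which they close (so a half turn about z gives the same grasp; the last joint's range is limited). The gripper opens to 88 mm and grips with 3 to 60 N. Pads are 19 mm wide; open, the fingers measure 130 mm over their backs; the gripper's body (78 mm by 193 mm) begins 47 mm behind the grasp point.
Start: joints at [-57.634, 20.546, 0.682, 0, -70.136, -16.507], TCP at [0.184, -0.649, 0.227] pointing down, gripper open.
Joint ranges: [-176.03, 176.03], [-82.01, 121.73], [-58.28, 71.71], [-173.87, 95.51], [-174.79, -0.11], [-173.66, 173.66]. Speed limits (degrees/s): [136.94, 136.94, 172.46, 180, 180, 180].

## Interface

Orientations are given as [roll, pitch, yaw] about the fixed x, y, z axes, in that order (R = Rz(yaw) Ry(pitch) Rx(roll)).
In Python, from plant import * gives the robot as it stands.
- The arm moves only by the tool step_arm, never from a script. Its argument "steps" is a list that holds one entry, the list of rows, each a list of 6 numbers: the shift along the tool's x, y, z scaled (see below), then the turn, a rotation vector about the tool's x, y, z scaled (see below). In form: [[[tx, ty, tz, wx, wy, wz], ...]]. A call has 1 to 20 rows; each row is the pose to reach, as a shift and turn from the pose commanded when the call began, along the tool's axes at that moment; what a row does not reach only later rows make up. The controller multiplies each number of a shift by 100 mm and each number of a turn by 0.5 rad. A row lasts 1/10 s, in which the tool goes at most 50 mm and 8.59 degrees, less where a joint would pass 70% of its speed; a pose out of reach is approached as far as the arm can. A call with a number of a shift or a turn outside -1 to 1 is refused whole. A call with a gripper value outside its range is refused whole. "jaw" is the closure in counts, from 0 (fully open) to 255 (shut), set as the call begins (left out, the last holds). The fingers move at their own pace and stop on an object; the grip force is fixed at half the most. Time passes only in rows, so rows that repeat a pose let the fingers close. It gives the time, the measured TCP pose, the force, the opening and the grip force at its end, in the units of the state.
- get_obs(): the state, without advancing time (a new reading comes with each control period).
- snapshot(name): name is "scene" or "top"; returns (picture, depth): 400x640x3 uint8, red, green, blue; 400x640 float32, m along the optical axis (not along the pixel's ray), 0 where there is no reading.
- calibration(name): a dict with "mtx" (3x3 intrinsics, pixels), "rvec" (rotation vector, rad) and "tvec" (3), from world to camera coordinates, as OpenCV has them. Camera axes: x right, y down, z forward; pixel columns grow to the right and rows downward; lengths in m; the calibration is good to about 2 mm. A picture is of the moment at which its call begins. calibration takes no time and is no camera call.
- close_job(): hands the job in; it is judged then, once.
The state is a dict: "clock": time; "joint_pos": joint angles; "qvel": joint speeds; "tau": joint torques, N m; "tool_pos": TCP position; "orientation": TCP orientation; "force": force on the tool from outside, world axes, zero at the start; "moment": the same for the moment, N m; "opening": finger opening in m; "gripper_force": force on a finger pad.
Only numpy, scipy, OpenCV 4.12 (cv2) and the standard library are available. Lean on these libraries where they do the work, as an engineer would, in place of code of your own. Each camera call takes 0.05 s, during which the arm holds its last target. There are 200 camera calls.

## Working session

There is one attempt and no reset: what is moved stays moved. The work goes in short steps, Python scripts to look and compute and a tool call to move; the robot and the scene stay as the last step left them, time stands still between calls to the robot, and variables do not carry over. Pictures are saved under pics/ and viewed, at most 10 in all, crops included, and the job is handed in when it is done.

Besides the shell and the picture viewer there is one more tool, called after "Request:" by a JSON object that holds its "fn" and its "kwargs". step_arm: Moves the arm, as the interface text tells. Its arguments: {"type":"object","properties":{"steps":{"type":"array","items":{"type":"array","items":{"type":"array","items":{"type":"number","minimum":-1,"maximum":1}}}},"jaw":{"type":"number"}},"required":["steps"]}

```bash
mkdir -p pics; cat > h.py <<'E'
from plant import *
import numpy as np, cv2
from scipy.spatial.transform import Rotation as R
def snap(n):
    p,d=snapshot(n); np.savez('/tmp/%s.npz'%n,p=p,d=d); return p,d
def load(n):
    z=np.load('/tmp/%s.npz'%n); return z['p'],z['d']
def world(n,d):
    c=calibration(n);K=np.array(c['mtx']);M=cv2.Rodrigues(np.array(c['rvec'],float))[0];t=np.array(c['tvec'],float).ravel()
    v,u=np.mgrid[:400,:640]
    P=np.stack([(u-K[0,2])/K[0,0]*d,(v-K[1,2])/K[1,1]*d,d],-1)
    return (P-t)@M
def save(p,n,crop=None,s=1):
    if crop: p=p[crop[1]:crop[3],crop[0]:crop[2]]
    p=cv2.resize(p,None,fx=s,fy=s,interpolation=cv2.INTER_CUBIC); cv2.imwrite('pics/'+n,p[:,:,::-1])
E
python3 - <<'E'
from h import *
for n in('top','scene'):
    p,d=snap(n); save(p,n+'1.png')
print(get_obs())
E
```

```text
{'clock': 0.1, 'joint_pos': array([-5.76322199e+01,  2.05872607e+01,  6.40947451e-01, -1.73825358e-02,
       -7.01364883e+01, -1.65068502e+01]), 'qvel': array([-0.05692023, -0.05812286,  0.06287936,  0.12113513, -0.02263651,
       -0.03383439]), 'tau': array([-1.82744698e-03, -5.84162915e+01,  2.93751454e+01,  7.01561227e+00,
        1.01547613e-02, -9.47402873e-05]), 'tool_pos': array([ 0.18433889, -0.6489005 ,  0.22573291]), 'orientation': array([ 1.79915968e+02, -7.86025024e-03, -1.64144982e+02]), 'force': array([-0.00134711,  0.33105638,  0.27316646]), 'moment': array([ 0.01942623, -0.05400487,  0.02060246]), 'gripper_force': 0.0, 'opening': 0.08784075239596931}
```

View pics/top1.png

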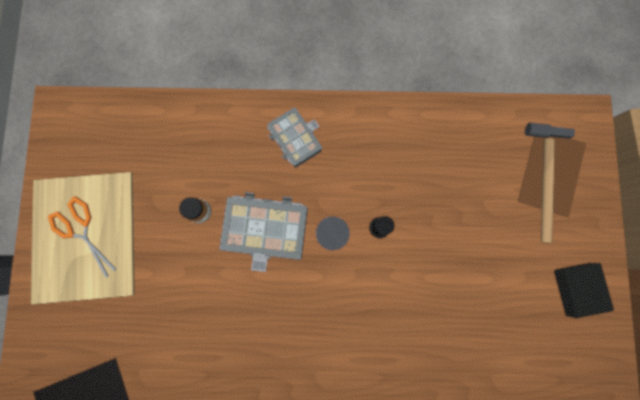

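View pics/scene1.png

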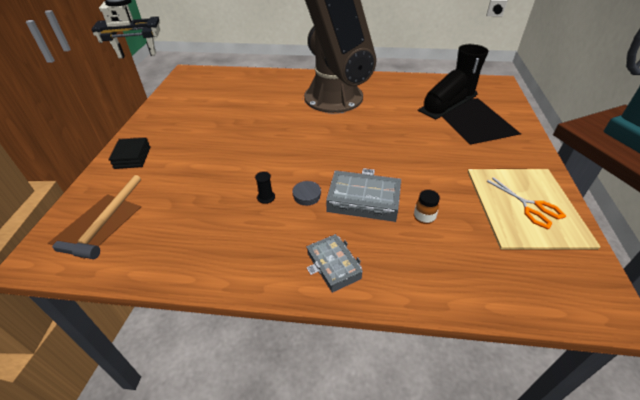

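Candidates are the large case (top 264,228; scene 364,194) and a smaller look-alike (top 294,137; scene 335,262). The large one, with its tab at (259,263) towards the robot, fits the description. The neighbours are the jar (192,209), tin (333,233) and spool (382,227). Next I check its size in a close crop.

```bash
python3 - <<'E'
from h import *
p,d=load('top'); W=world('top',d)
save(p,'crop.png',(175,180,405,285),3.4)
reg=np.zeros((400,640),bool); reg[185:285,212:315]=1
z=W[...,2]
m=reg&(z>.043)&(z<.056)
n,l,s,c=cv2.connectedComponentsWithStats(m.astype(np.uint8)); k=1+s[1:,4].argmax()
pts=W[l==k][:,:2]; print(len(pts),cv2.minAreaRect((pts*1000).astype(np.float32)),np.median(z[l==k]))
for u,v in[(259,260),(259,263),(259,266),(259,269),(250,195),(287,200),(192,209),(333,233),(382,227)]: print(u,v,W[v,u].round(4))
m=reg&(z>.02)&(z<.0435); m[:256]=0
pts=W[m&(np.abs(np.arange(640)-259)<14)]; print(len(pts),pts.min(0),pts.max(0),np.median(pts,0))
print(cv2.minAreaRect((pts[:,:2]*1000).astype(np.float32)))
E
```

```text
4521 ((584.3577270507812, 134.10145568847656), (190.3971405029297, 137.79412841796875), 84.2519760131836) 0.050511726861971154
259 260 [0.5089 0.143  0.0406]
259 263 [0.502  0.1425 0.0416]
259 266 [0.4951 0.1423 0.0412]
259 269 [0.4883 0.1417 0.0435]
250 195 [0.6617 0.1699 0.0419]
287 200 [0.6519 0.0819 0.0357]
192 209 [0.6221 0.2943 0.0763]
333 233 [ 0.5751 -0.0295  0.027 ]
382 227 [ 0.5873 -0.138   0.0804]
181 [0.48384813 0.11779315 0.03678969] [0.51849643 0.15980575 0.04348624] [0.50191449 0.14185744 0.04111115]
((500.9411315917969, 138.53822326660156), (34.49750900268555, 42.017269134521484), 0.8679905533790588)
```

View pics/crop.png

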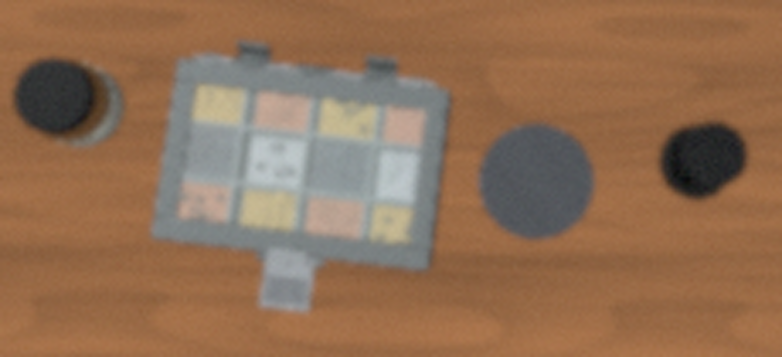

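The footprint measures 190 × ~125 mm, so this is the right case. Its origin is about (0.584, 0.133), yaw about -5.75°, and the pad point about (0.495, 0.142, 0.041). I close the fingers, align with the case and head over.

Request:
{"fn": "step_arm", "kwargs": {"steps": [[[-1, 0.7, 0, 0, 0, 0.754], [-1, 0.7, 0, 0, 0, 0.754], [-1, 0.7, 0, 0, 0, 0.754], [-1, 0.7, 0, 0, 0, 0.754]]], "jaw": 255}}

```text
clock: 0.5
tool_pos: [0.2633, -0.5523, 0.2267]
orientation: [180.0, 0.0, 174.3]
force: [0.3, 0.2, 0.1]
opening: 0.0613
gripper_force: 0.0
```

Request:
{"fn": "step_arm", "kwargs": {"steps": [[[-0.5, 1, 0, 0, 0, 0], [-0.5, 1, 0, 0, 0, 0], [-0.5, 1, 0, 0, 0, 0]]]}}

```text
clock: 0.8
tool_pos: [0.3225, -0.4575, 0.2265]
orientation: [180.0, 0.0, 174.4]
force: [-0.0, -0.1, 0.2]
opening: 0.0371
gripper_force: 0.0
```

Request:
{"fn": "step_arm", "kwargs": {"steps": [[[-0.5, 1, 0, 0, 0, 0], [-0.5, 1, 0, 0, 0, 0], [-0.5, 1, 0, 0, 0, 0]]]}}

```text
clock: 1.1
tool_pos: [0.3825, -0.3632, 0.2266]
orientation: [180.0, 0.0, 174.4]
force: [-0.4, -0.5, -0.9]
opening: 0.013
gripper_force: 0.0
```

Request:
{"fn": "step_arm", "kwargs": {"steps": [[[-0.5, 1, 0, 0, 0, 0], [-0.5, 1, 0, 0, 0, 0], [-0.5, 1, 0, 0, 0, 0]]]}}

```text
clock: 1.4
tool_pos: [0.4425, -0.2689, 0.2266]
orientation: [180.0, 0.0, 174.4]
force: [0.4, -0.7, 0.8]
opening: 0.0005
gripper_force: 0.0
```

Request:
{"fn": "step_arm", "kwargs": {"steps": [[[0, 1, 0, 0, 0, 0], [0, 1, 0, 0, 0, 0], [0, 1, 0, 0, 0, 0]]]}}

```text
clock: 1.7
tool_pos: [0.4513, -0.1682, 0.2267]
orientation: [180.0, 0.0, 174.6]
force: [0.9, -0.2, 0.2]
opening: 0.0002
gripper_force: 0.0
```

Request:
{"fn": "step_arm", "kwargs": {"steps": [[[0, 1, 0, 0, 0, 0], [0, 1, 0, 0, 0, 0], [0, 1, 0, 0, 0, 0]]]}}

```text
clock: 2.0
tool_pos: [0.4616, -0.0689, 0.2267]
orientation: [180.0, 0.0, 174.5]
force: [-1.3, -0.5, 1.0]
opening: 0.0006
gripper_force: 0.0
```

Request:
{"fn": "step_arm", "kwargs": {"steps": [[[0, 1, 0, 0, 0, 0], [0, 1, 0, 0, 0, 0], [0, 1, 0, 0, 0, 0], [0, 1, 0, 0, 0, 0]]]}}

```text
clock: 2.4
tool_pos: [0.471, 0.0273, 0.2263]
orientation: [-180.0, -0.0, 174.4]
force: [0.5, -1.0, 0.7]
opening: 0.0004
gripper_force: 0.0
```

```bash
python3 -c "
from h import *
import plant
print(getattr(plant,'hold_point_z',None)); o=get_obs(); print(o['clock'],o['tool_pos'],o['orientation'],o['force'],o['opening'])
M=R.from_euler('xyz',o['orientation'],degrees=True).as_matrix()
print(M.T@(np.array([.4935,.1423,.041])-o['tool_pos'])*10)"
```

```text
0.0188
2.4 [0.47097026 0.02734437 0.22633265] [-1.79968057e+02 -3.64986752e-02  1.74382924e+02] [ 0.52615134 -0.9914023   0.71286646] 0.0003503974372208236
[-0.11287813  1.16712145  1.85260456]
```

Request:
{"fn": "step_arm", "kwargs": {"steps": [[[-0.11, 1, 0.3, 0, 0, 0], [-0.11, 1, 0.8, 0, 0, 0], [-0.11, 1, 1, 0, 0, 0], [-0.11, 1, 1, 0, 0, 0]]]}}

```text
clock: 2.8
tool_pos: [0.4894, 0.1239, 0.1211]
orientation: [-179.7, -0.4, 174.2]
force: [-1.5, -1.4, 0.1]
opening: 0.0002
gripper_force: 0.0
```

Request:
{"fn": "step_arm", "kwargs": {"steps": [[[0, 0.17, 0, 0, 0, 0], [0, 0.17, 0.3, 0, 0, 0], [0, 0.17, 0.65, 0, 0, 0], [0, 0.17, 0.65, 0, 0, 0], [0, 0.17, 0.65, 0, 0, 0]]]}}

```text
clock: 3.3
tool_pos: [0.4944, 0.1422, 0.063]
orientation: [-180.0, 0.0, 174.2]
force: [0.4, 0.1, 1.2]
opening: 0.0001
gripper_force: 0.0
```

```bash
python3 -c "
from h import *
p,d=snap('scene'); save(p,'near.png',(290,60,450,240),3.2)
o=get_obs(); print(o['clock'],o['tool_pos'],o['orientation'],o['force'])
M=R.from_euler('xyz',o['orientation'],degrees=True).as_matrix()
print(M.T@(np.array([.4935,.1423,.041])-o['tool_pos'])*10)"
```

```text
3.35 [0.49489139 0.14270991 0.06366717] [1.79937922e+02 1.21281100e-01 1.74243971e+02] [ 0.03812659  0.75302801 -0.07162258]
[ 0.01391239 -0.00571942  0.22663674]
```

View pics/near.png

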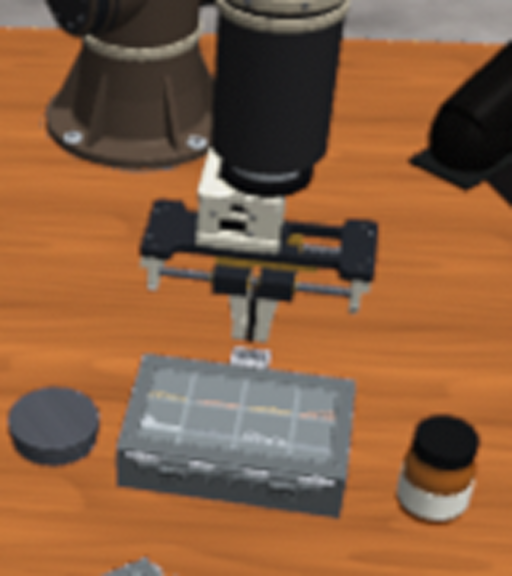

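The fingertips, at crop (252,335), line up above the tab, at (250,357). I press down slowly.

Request:
{"fn": "step_arm", "kwargs": {"steps": [[[0.02, 0, 0.1, 0, 0, 0], [0.02, 0, 0.2, 0, 0, 0], [0.02, 0, 0.22, 0, 0, 0], [0.02, 0, 0.24, 0, 0, 0], [0.02, 0, 0.26, 0, 0, 0], [0.02, 0, 0.27, 0, 0, 0], [0.02, 0, 0.27, 0, 0, 0], [0.02, 0, 0.27, 0, 0, 0]]]}}

```text
clock: 4.15
tool_pos: [0.4917, 0.143, 0.0351]
orientation: [180.0, 0.0, 174.3]
force: [-1.7, -0.1, 7.1]
opening: 0.0004
gripper_force: 3.3
```

Request:
{"fn": "step_arm", "kwargs": {"steps": [[[0, 0, 0.01, 0, 0, 0], [0, 0, 0.01, 0, 0, 0], [0, 0, 0.01, 0, 0, 0], [0, 0, 0.01, 0, 0, 0], [0, 0, 0.01, 0, 0, 0]]]}}

```text
clock: 4.65
tool_pos: [0.4918, 0.1431, 0.0342]
orientation: [180.0, 0.0, 174.3]
force: [-0.8, 0.8, 7.3]
opening: 0.0006
gripper_force: 3.7
```

```bash
python3 -c "
from h import *
p,d=snap('scene'); save(p,'press.png',(290,60,450,240),3.2)
o=get_obs(); print(o['clock'],o['tool_pos'],o['force'])"
```

```text
4.7 [0.4918322  0.14303235 0.03422573] [-1.36206599 -0.34630091  7.50706486]
```

View pics/press.png

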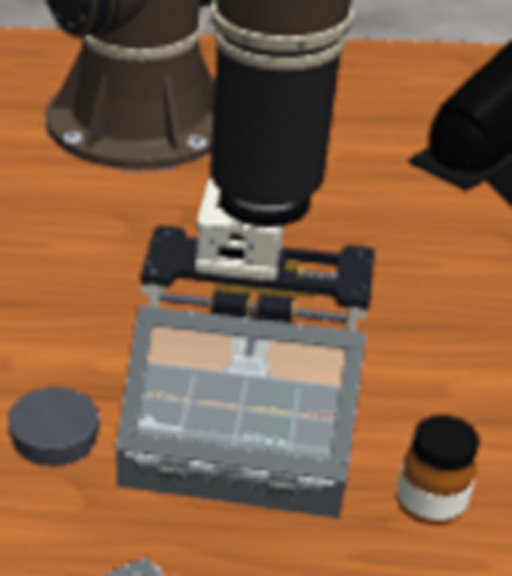

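The hook has released and the lid is rising, with its edge at crop row ~315. I back away towards the robot, then go up.

Request:
{"fn": "step_arm", "kwargs": {"steps": [[[0.03, 0, -0.08, 0, 0, 0], [0.2, 0, -0.12, 0, 0, 0], [0.5, 0, -0.15, 0, 0, 0], [0.5, 0, -0.4, 0, 0, 0], [0.5, 0, -0.8, 0, 0, 0], [0.5, 0, -1, 0, 0, 0], [0.5, 0, -1, 0, 0, 0], [0.5, 0, -1, 0, 0, 0], [0.5, 0, -1, 0, 0, 0], [0.5, 0, -1, 0, 0, 0], [0.5, 0, -1, 0, 0, 0]]]}}

```text
clock: 5.8
tool_pos: [0.4413, 0.1475, 0.1327]
orientation: [-179.9, -0.1, 174.3]
force: [0.3, -0.2, 0.4]
opening: 0.0004
gripper_force: 0.0
```

```bash
python3 -c "
from h import *
p,d=snap('scene'); save(p,'half.png',(240,20,500,240),2.5)
W=world('scene',d);z=W[...,2]
m=(z>.12)&(z<.17)&(W[...,0]>.5)&(W[...,0]<.68)&(abs(W[...,1]-.135)<.09); q=W[m]; print(len(q),q.min(0),q.max(0),q[q[:,2].argsort()[-5:]])
o=get_obs(); print(o['clock'],o['tool_pos'],o['force'])"
```

```text
1099 [0.56804452 0.04511479 0.12001713] [0.61076465 0.22499901 0.15527763] [[0.57379877 0.08172819 0.15386854]
 [0.58050801 0.14580899 0.1539055 ]
 [0.58564714 0.18103136 0.15402942]
 [0.57300526 0.05582511 0.15467788]
 [0.59169422 0.22048507 0.15527763]]
5.85 [0.44140044 0.14763767 0.13289339] [ 0.05397547  0.12463272 -0.43017407]
```

View pics/half.png

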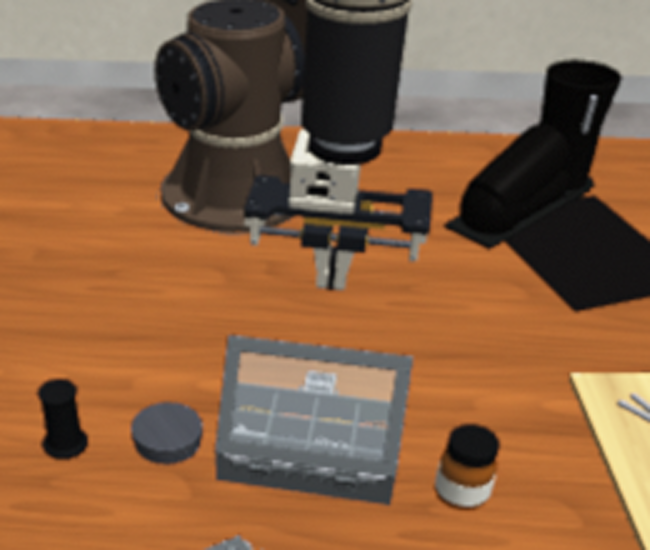

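The lid stands half open, its edge at crop (320,345), around x 0.573, z 0.15. The tip at z 0.133 is in front of it. I approach and push back slowly.

Request:
{"fn": "step_arm", "kwargs": {"steps": [[[-0.3, 0, 0, 0, 0, 0], [-0.6, 0, 0, 0, 0, 0], [-0.9, 0, 0, 0, 0, 0], [-1, 0, 0, 0, 0, 0], [-1, 0, 0, 0, 0, 0]]]}}

```text
clock: 6.35
tool_pos: [0.5418, 0.1374, 0.1325]
orientation: [-179.9, -0.1, 174.2]
force: [0.0, -0.3, -0.9]
opening: 0.0007
gripper_force: 0.0
```

Request:
{"fn": "step_arm", "kwargs": {"steps": [[[-0.06, 0, 0, 0, 0, 0], [-0.12, 0, 0, 0, 0, 0], [-0.18, 0, 0, 0, 0, 0], [-0.24, 0, 0, 0, 0, 0], [-0.3, 0, 0, 0, 0, 0], [-0.36, 0, 0, 0, 0, 0], [-0.42, 0, 0, 0, 0, 0], [-0.48, 0, 0, 0, 0, 0], [-0.54, 0, 0, 0, 0, 0], [-0.6, 0, 0, 0, 0, 0], [-0.6, 0, 0, 0, 0, 0]]]}}

```text
clock: 7.45
tool_pos: [0.6017, 0.1318, 0.1334]
orientation: [-180.0, 0.0, 174.2]
force: [-0.2, -0.5, -0.3]
opening: 0.0006
gripper_force: 0.0
```

Request:
{"fn": "step_arm", "kwargs": {"steps": [[[-0.05, 0, 0, 0, 0, 0], [-0.1, 0, 0, 0, 0, 0], [-0.15, 0, 0, 0, 0, 0], [-0.2, 0, 0, 0, 0, 0], [-0.25, 0, 0, 0, 0, 0], [-0.3, 0, 0, 0, 0, 0], [-0.35, 0, 0, 0, 0, 0], [-0.4, 0, 0, 0, 0, 0], [-0.45, 0, 0, 0, 0, 0], [-0.48, 0, 0, 0, 0, 0], [-0.5, 0, 0, 0, 0, 0], [-0.5, 0, 0, 0, 0, 0]]]}}

```text
clock: 8.65
tool_pos: [0.6509, 0.1268, 0.1335]
orientation: [180.0, 0.0, 174.3]
force: [0.1, 0.4, 0.9]
opening: 0.0003
gripper_force: 0.0
```

```bash
cat > lid.py <<'E'
from h import *
import sys
p,d=snap('scene'); save(p,sys.argv[1],(240,20,500,240),2.5)
W=world('scene',d);C=(W-[.5845,.133,0])@np.array([[.995,.1,0],[-.1,.995,0],[0,0,1]]);C[...,1]=(W[...,0]-.5845)*.1+(W[...,1]-.133)*.995;C[...,0]=(W[...,0]-.5845)*.995-(W[...,1]-.133)*.1
m=(C[...,2]>.07)&(C[...,2]<.19)&(C[...,0]>-.02)&(C[...,0]<.14)&(abs(C[...,1])<.097)&(abs(C[...,1])>.08)
q=C[m]; print(len(q))
for lo in np.arange(.07,.19,.015):
    s=q[(q[:,2]>=lo)&(q[:,2]<lo+.015)]
    if len(s): print(round(lo+.0075,3),len(s),np.median(s[:,0]).round(4))
o=get_obs(); print(o['clock'],o['tool_pos'],o['force'])
E
python3 lid.py back.png
```

```text
348
0.078 45 0.0723
0.092 45 0.075
0.108 46 0.077
0.122 50 0.0789
0.138 51 0.0811
0.153 49 0.0829
0.168 62 0.0846
8.7 [0.65068601 0.12683346 0.13351347] [-0.57927252 -0.09870072  0.59838182]
```

View pics/back.png

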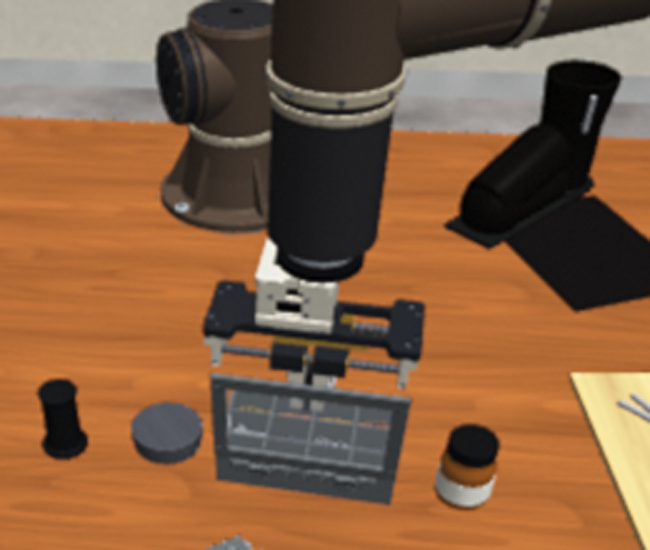

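The lid is now upright, leaning about 1.71 rad (edge at row ~390), with the case and neighbours in place. It needs about 12 mm more.

Request:
{"fn": "step_arm", "kwargs": {"steps": [[[-0.02, 0, 0, 0, 0, 0], [-0.04, 0, 0, 0, 0, 0], [-0.06, 0, 0, 0, 0, 0], [-0.08, 0, 0, 0, 0, 0], [-0.1, 0, 0, 0, 0, 0], [-0.11, 0, 0, 0, 0, 0], [-0.11, 0, 0, 0, 0, 0]]]}}

```text
clock: 9.4
tool_pos: [0.6618, 0.1258, 0.1335]
orientation: [-180.0, 0.0, 174.3]
force: [-0.6, -0.2, 0.1]
opening: 0.0003
gripper_force: 0.0
```

```bash
python3 lid.py b2.png
```

```text
296
0.078 34 0.076
0.092 40 0.0804
0.108 38 0.0838
0.122 42 0.0878
0.138 47 0.092
0.153 41 0.0955
0.168 54 0.0983
9.45 [0.66163501 0.1257355  0.13351537] [ 0.05134771 -0.02824944  0.27220988]
```

Request:
{"fn": "step_arm", "kwargs": {"steps": [[[-0.01, 0, 0, 0, 0, 0], [-0.02, 0, 0, 0, 0, 0], [-0.025, 0, 0, 0, 0, 0], [-0.03, 0, 0, 0, 0, 0], [-0.03, 0, 0, 0, 0, 0]]]}}

```text
clock: 9.95
tool_pos: [0.6646, 0.1255, 0.1336]
orientation: [180.0, 0.0, 174.3]
force: [-0.9, 0.3, -1.0]
opening: 0.0005
gripper_force: 0.0
```

```bash
python3 lid.py b3.png
```

```text
290
0.078 34 0.0773
0.092 38 0.0817
0.108 39 0.0857
0.122 45 0.0901
0.138 38 0.0946
0.153 45 0.0985
0.168 51 0.1014
10.0 [0.6645994  0.12546427 0.1335772 ] [0.0193404  0.72972902 0.16999142]
```

Request:
{"fn": "step_arm", "kwargs": {"steps": [[[-0.01, 0, 0, 0, 0, 0], [-0.015, 0, 0, 0, 0, 0], [-0.015, 0, 0, 0, 0, 0], [-0.015, 0, 0, 0, 0, 0]]]}}

```text
clock: 10.4
tool_pos: [0.6655, 0.1253, 0.1333]
orientation: [-180.0, -0.1, 174.3]
force: [-4.2, 0.9, 0.1]
opening: 0.0007
gripper_force: 2.1
```

```bash
python3 lid.py b4.png
```

```text
287
0.078 32 0.0774
0.092 39 0.0817
0.108 38 0.0865
0.122 43 0.0908
0.138 43 0.0953
0.153 45 0.1
0.168 47 0.1023
10.45 [0.66554621 0.12535048 0.13327964] [-4.32694145  0.53633052  0.94717123]
```

The force has risen to 4 N, so the lid is at its stop. I withdraw.

Request:
{"fn": "step_arm", "kwargs": {"steps": [[[0.03, 0, 0, 0, 0, 0], [0.1, 0, 0, 0, 0, 0], [0.3, 0, 0, 0, 0, 0], [0.6, 0, 0, 0, 0, 0], [1, 0, 0, 0, 0, 0], [1, 0, 0, 0, 0, 0]]]}}

```text
clock: 11.05
tool_pos: [0.5627, 0.135, 0.1339]
orientation: [180.0, -0.0, 174.3]
force: [0.0, -0.3, 1.3]
opening: 0.0004
gripper_force: 0.0
```

Request:
{"fn": "step_arm", "kwargs": {"steps": [[[0.4, 0, -0.1, 0, 0, 0], [0.8, 0, -0.5, 0, 0, 0], [1, 0, -1, 0, 0, 0], [1, 0, -1, 0, 0, 0], [1, 0, -1, 0, 0, 0], [1, 0, -1, 0, 0, 0], [1, 0, -1, 0, 0, 0], [1, 0, -1, 0, 0, 0]]]}}

```text
clock: 11.85
tool_pos: [0.467, 0.1449, 0.2322]
orientation: [-179.9, -0.1, 174.2]
force: [-0.1, 0.5, 0.1]
opening: 0.0003
gripper_force: 0.0
```

```bash
python3 lid.py fin.png
```

```text
289
0.078 34 0.0772
0.092 42 0.0812
0.108 39 0.0858
0.122 39 0.0906
0.138 43 0.0944
0.153 41 0.0986
0.168 51 0.1015
11.9 [0.46704438 0.14496833 0.23234862] [ 0.2959824  -0.30999787 -0.79964098]
```

View pics/fin.png

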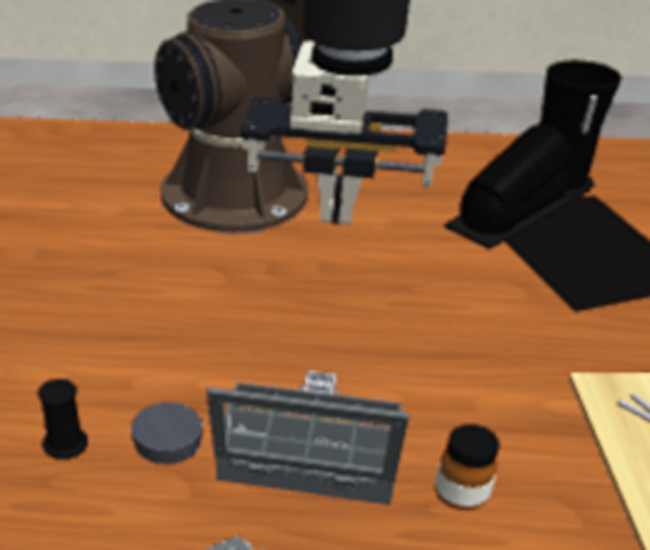

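The lid rests at its stop (edge at row ~395), the tab is back up (320,380), the neighbours are unmoved and the hand is clear.

```bash
python3 -c "
from plant import *
print(close_job())"
```

```text
the job is handed in; nothing more can be done
None
```

The job is handed in at about 12 s: I pressed the tab, the lid sprang half open and I pushed it back to its stop (about 1.85 rad by depth camera); the last picture shows the tab back up, case and neighbours in place and the hand clear, but no verdict came back.

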